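# Nip a column block in its cam clamp

### The arm

A 7-joint arm with a two-finger parallel gripper is mounted at the origin on a cart in front of the work surface, level with it; the furniture and walls round the work are solid. World frame = base frame: x ahead of the robot, y to its left, z up, the work surface at z = 0. Lengths are in mm, angles in rad, forces in N, time in s.
With the tool pointing down it reaches from about 400 to 875 mm from the base axis. Payload 19.3 kg.
Tool frame: the origin (TCP) lies at the very end of the fingers, on their centre line; the grasp point (between the pads) lies 19 mm behind it (grip_point_offset is the z of the grasp point in the tool frame, in mm); z points along the fingers, x is the direction in which the jaws open and shut, and the axes are right-handed (so a half turn about z gives the same grasp; the last joint's range is limited). The gripper opens to 85 mm and grips with 20 to 120 N. Pads are 22 mm wide; open, the fingers measure 114 mm over their backs; the gripper's body (76 mm by 85 mm) begins 54 mm behind the grasp point. The pads swing forward as they close: fully open they stand 13 mm farther back than shut.
Start: joints at [1.146, 0.521, -0.036, 1.599, 0.021, 1.021, -0.113], TCP at [217.099, -586.074, 231.291] pointing down, gripper open.
Joint ranges: [-2.91, 2.91], [-0.3, 2.13], [-1.5, 1.42], [0.17, 2.43], [-1.26, 4.41], [0.16, 1.93], [-2.52, 2.52]. Speed limits (rad/s): [1.89, 1.89, 2.39, 2.39, 3.01, 3.01, 3.01].

### API

Orientations are given as a 3x3 rotation matrix whose columns are the frame's x, y, z axes.
In Python, from workcell import movep, movel, goto_joints, open_gripper, clamp, wait, inverse_kinematics, read_state, camera, PlanningError, finish_job, grip_point_offset gives the robot as it stands. Calls block until the motion is done:
- movep(position, orientation): joint-space move of the TCP to a pose.
- movel(position, frame=None, max_speed=150, guard=None): straight line of the TCP; frame=None keeps the orientation; max_speed is the mean speed in mm/s. With guard (N) it stops when the force on the tool has changed by that much, and returns True; else False.
- goto_joints(angles): joint-space move.
- open_gripper() and clamp(): open the fingers fully, or close them until they stop; the grip force is fixed at half the most.
- wait(seconds).
- inverse_kinematics(position, orientation): joint angles nearest the present ones, or None.
- read_state(): the state.
- camera(name): name is "scene" or "top" or "wrist"; returns a dict with "image" (384x512x3 uint8, blue, green, red), "range_z" (384x512 float32, mm along the optical axis (not along the pixel's ray), 0 where there is no reading), "fx", "fy", "cx", "cy" (pixels), "cam_to_world" (4x4, takes a point from camera to world coordinates). Camera axes: x right, y up, looking along -z (the intrinsics and any distortion apply to the point x, -y, -z); pixel columns grow to the right and rows downward; lengths in mm; the calibration is good to about 2 mm. A picture is of the moment at which its call begins.
A pose or a line that the arm cannot do raises PlanningError and nothing moves.
- finish_job(): hands the job in, once; it reports no verdict.
The state is a dict: "time": time; "qpos": joint angles; "qvel": joint speeds; "joint_efforts": joint torques, N m; "eef_pos": TCP position; "tool_rot": TCP orientation; "ft_force": force on the tool from outside, world axes, zero at the start; "torque": the same for the moment, N m; "finger_gap": finger opening in mm.
Only numpy, scipy, OpenCV 4.12 (cv2) and the standard library are available. Lean on these libraries where they do the work, as an engineer would, in place of code of your own. Each camera call takes 0.05 s, during which the arm holds its last target.

### The job

Two identical cam clamps stand on the table; one has a flat aluminium block lying loose in it, the other is empty. Turn the lever of the clamp with the block, anticlockwise seen from above, until its cam has pushed the block against the sprung stop and pressed the stop's pad about half-way in - do not overrun and drive the pad home against its housing. Let go and leave it clamped, and do not turn the empty clamp's lever.

Things in the scene. Friction and masses are not known exactly. Their poses are not given: they have to be found in the camera images.
- plain_block: The workpiece: flat aluminium block 52 x 64 x 13 mm lying loose on the base plate of its clamp, between two low side rails; origin at the centre of its underside (8 mm above the table), x along its 52 mm side. It need not be handled: the cam pushes it.
- handle_a (a point): Lever grip point of the clamp with the block: on the axis of an upright black round handle, 18 mm diameter, from 37 to 85 mm above the table; this point is at 65 mm. The lever bar below it (14 mm wide) runs 80 mm to the pivot; nothing else on the clamp is over 44 mm high. Turns anticlockwise seen from above to clamp; stays where left (stiff: 4 N at the handle, up to 7 N clamping).
- pivot_a (a point): Vertical pivot axis of that lever, at table height, fixed. x axis: pushing direction, cam to block to stop. Dark base plate 160 x 100 x 8 mm, 35 mm behind to 125 mm ahead of the pivot. Round cam, radius 22, centre 12 mm off the pivot: with the lever at A from x (about -110 to -90 deg at the start) it reaches 22-12cos(A+130deg) mm ahead. Half-way press: A between -42 and -10 deg, as the stop is set.
- pad_a (a joint): Travel of the sprung pad of the stop ahead of the block: 0 = fully out (12 mm of gap to be seen between the 8 mm aluminium pad and its steel housing), 0.012 m = driven home against the housing. About 3 N to start it, 0.8 N more per mm.
- handle_b (a point): The same grip point on the lever of the empty clamp, which looks just like the other but has no block in it. To be left alone.
Things that resemble listed ones, but are neither listed nor needed, are in the scene too. Leave any black look-alike of the plain_block alone.

How it is judged (in metres and radians):
At the end, for the whole second after the job is handed in: The block lies flat in its clamp, at rest, and holds the stop's sprung pad pressed in by 2 to 10 mm of its 12 mm (value of joint pad_a between 0.002 and 0.01 m and angle between plain_block's own z axis and vertical below 0.1 rad and height (world z) of plain_block below 0.013 m and linear speed of plain_block below 0.01 m/s); the robot touches nothing.
It fails at once if the lever is overrun: the stop's pad is pressed in by more than 11 mm (value of joint pad_a above 0.011 m).
It fails at once if the handle of the empty clamp is moved by more than 15 mm (distance of handle_b from where it was at the start of the episode above 0.015 m).
It also fails if it takes over 35 s, if anything falls off the work surface, if the arm or the gripper's body presses on something with over 40 N, if the wrist force passes 120 N, or if a joint passes its speed limit or range.

## Working session

There is one attempt and no reset: what is moved stays moved. The work goes in short steps, each a Python script; the robot and the scene stay as the last script left them, time stands still between calls to the robot, and variables do not carry over. Pictures are saved under pics/ and viewed, and the job is handed in when it is done.

```bash
mkdir -p pics; ls
cat > h.py <<'E'
from workcell import *
import numpy as np, cv2
def snap(n,f):
    c=camera(n); cv2.imwrite('pics/'+f,c['image']); np.savez('pics/'+f[:-4]+'.npz',**{k:np.array(v) for k,v in c.items()}); return c
def pt(c,u,v,z=None):
    M=np.array(c['cam_to_world']); d=np.array([(u-c['cx'])/c['fx'],-(v-c['cy'])/c['fy'],-1.])
    if z is None: p=d*float(c['range_z'][int(v),int(u)]); return (M@np.r_[p,1])[:3]
    D=M[:3,:3]@d; o=M[:3,3]; return o+D*(z-o[2])/D[2]
E
python3 - <<'E'
from h import *
for n in('scene','top'):
    c=snap(n,n+'1.png'); print(n,c['fx'],c['cx'],c['cy'],np.round(c['cam_to_world'],3).tolist(),[k for k in c])
s=read_state(); print(s['time'],s['finger_gap'],np.round(s['tool_rot'],3).tolist())
E
```

```text
pics
scene 488.67954757675903 250.4007140658335 195.6455387390419 [[-0.592, 0.483, -0.646, -331.463], [-0.806, -0.366, 0.465, 588.329], [-0.012, 0.796, 0.606, 857.105], [0.0, 0.0, 0.0, 1.0]] ['image', 'range_z', 'fx', 'fy', 'cx', 'cy', 'cam_to_world']
top 356.0601101066996 259.4694950453873 190.47648765832096 [[-0.043, 0.975, -0.218, 317.968], [-0.999, -0.042, 0.009, 14.846], [-0.0, 0.218, 0.976, 900.809], [0.0, 0.0, 0.0, 1.0]] ['image', 'range_z', 'fx', 'fy', 'cx', 'cy', 'cam_to_world']
0.1 85.49281386364868 [[0.347, -0.938, -0.0], [-0.938, -0.347, 0.001], [-0.001, 0.0, -1.0]]
```

View pics/scene1.png

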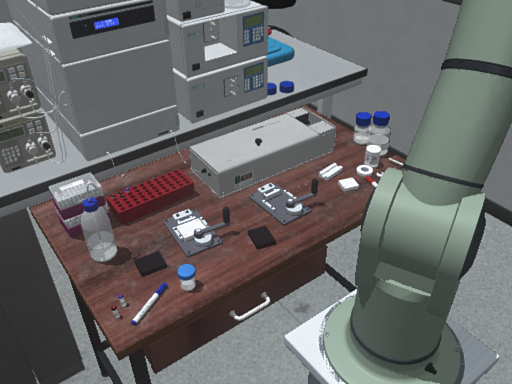

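View pics/top1.png

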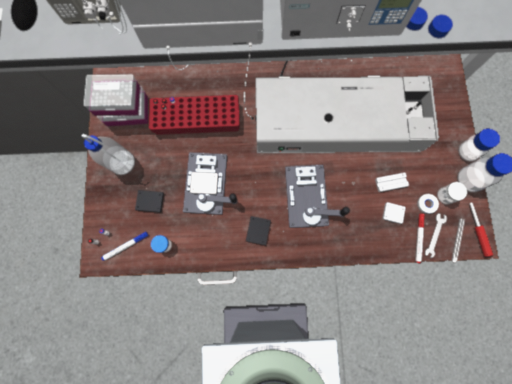

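Candidates: clamp at top (205,183), with a bright plate that should be the block, and clamp at top (307,195), which looks empty. Black look-alike blocks lie loose at (150,201) and (258,231). Close crop next.

Run:
```python
import cv2,numpy as np
from h import pt
im=cv2.imread('pics/top1.png')
cv2.imwrite('pics/crop1.png',np.hstack([cv2.resize(im[145:225,175:245],None,fx=5,fy=5,interpolation=cv2.INTER_CUBIC),cv2.resize(im[155:235,280:350],None,fx=5,fy=5,interpolation=cv2.INTER_CUBIC)]))
c=np.load('pics/top1.npz')
c={k:c[k] for k in c}
for n,x0,x1,y0,y1 in(('a',180,245,148,220),('b',282,352,160,232)):
    g=im.max(2)[y0:y1,x0:x1]
    # dark handle
    m=(g<45).astype('uint8'); k,l,s,ce=cv2.connectedComponentsWithStats(m)
    for i in range(1,k):
        if s[i,4]>15: print(n,'dark',s[i].tolist(),ce[i]+[x0,y0], pt(c,*(ce[i]+[x0,y0])).round(1))
    z=np.array([[pt(c,u,v) for u in range(x0,x1)] for v in range(y0,y1)])
    hi=(z[...,2]>70)&(z[...,2]<95); print('handle top',hi.sum(),z[hi].mean(0).round(1))
    pl=(z[...,2]>5.5)&(z[...,2]<100); q=z[pl][:,:2].astype('float32'); print('plate',q.min(0),q.max(0))
```

```text
a dark [51, 49, 5, 6, 20] [233.55 200.  ] [481.3  69.3  77.2]
handle top 48 [488.5  71.5  82. ]
plate [460.52658   63.113544] [629.3207  202.68793]
b dark [59, 49, 6, 7, 26] [342.92307692 212.26923077] [ 441.6 -186.4   73. ]
handle top 50 [ 445.1 -190.9   81.5]
plate [ 419.5914 -210.3831] [579.4464  -62.26743]
```

View pics/crop1.png

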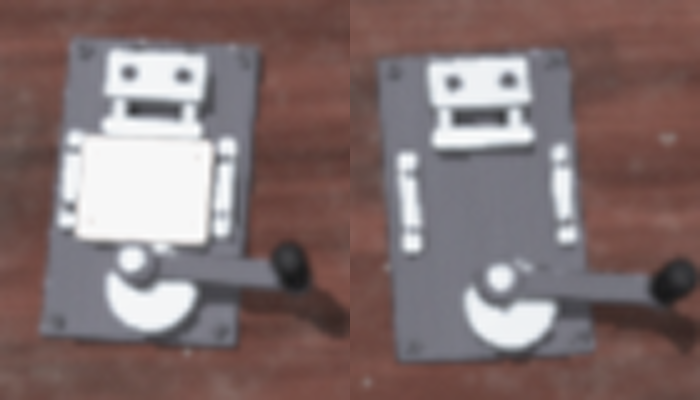

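The left crop shows the clamp with the bright block (crop ~145,190), and the right one is empty, so the left one is clamp A. Its lever points right, towards -y. Next I measure its pivot, axis and handle.

Run:
```python
import numpy as np
from h import pt
c=np.load('pics/top1.npz'); c={k:c[k] for k in c}
f=lambda x,y,z=None:pt(c,175+x/5-.4,145+y/5-.4,z)
C=[f(*p,8)[:2] for p in((72,38),(262,45),(235,348),(40,335))]
print(np.round(C,1))
ax=(C[0]+C[1]-C[2]-C[3])/2; print('len',np.linalg.norm(ax),'yaw',np.degrees(np.arctan2(ax[1],ax[0])))
ay=(C[0]+C[3]-C[1]-C[2])/2; print(np.linalg.norm(ay),np.degrees(np.arctan2(ay[1],ay[0]))-90)
ctr=np.mean(C,0); e=ax/np.linalg.norm(ax); print('pivot from plate',ctr-45*e)
for z in(42,44,46): print('pivot knob',f(130,260,z))
print('knob depth',f(130,260)); print('handle top',f(288,258,85),f(288,258))
b=[f(*p,21)[:2] for p in((78,137),(212,140),(207,244),(77,238))]; print(np.round(b,1))
```

```text
[[628.3 187.5]
 [620.   87.6]
 [459.7 105.1]
 [470.7 203.8]]
len 159.82727657920034 yaw -6.05239254311266
99.72751551616405 -5.515818056478409
pivot from plate [499.92776668 150.74153044]
pivot knob [500.33016998 152.42147164  42.        ]
pivot knob [499.90548444 152.10108431  44.        ]
pivot knob [499.48079889 151.78069697  46.        ]
knob depth [500.29480038 152.39478844  42.16656841]
handle top [488.94235826  71.66898392  85.        ] [489.19961649  71.75448379  83.772483  ]
[[570.3 181.9]
 [565.7 113.4]
 [511.4 116.8]
 [517.3 182.5]]
```

```bash
cat >> h.py <<'E'
PIV=np.array([500.,151.5]); R=80.6; YAW=np.radians(-5.8)
def pose(A,z,off=0.,flip=0,extra=0.):
    """A in deg rel. to clamp axis; tool x along tangent (+extra deg)"""
    th=np.radians(A)+YAW; p=PIV+R*np.array([np.cos(th),np.sin(th)])
    a=th+np.pi/2+np.radians(extra)+flip*np.pi; x=np.array([np.cos(a),np.sin(a),0]); zz=np.array([0,0,-1.])
    return [p[0],p[1],z], np.column_stack([x,np.cross(zz,x),zz])
E
python3 - <<'E'
from h import *
for fl in(0,1):
  for A in(-92,-60,-42,-25,-10):
    for z in(48,200):
      q=inverse_kinematics(*pose(A,z,flip=fl)); print(fl,A,z,None if q is None else np.round(q,2))
E
```

```text
0 -92 48 [ 0.05  0.64 -0.43  2.05  0.5   0.55 -0.86]
0 -92 200 [ 0.25  0.42 -0.66  1.95  0.33  0.88 -0.72]
0 -60 48 [ 0.16  0.72 -0.57  1.93  0.61  0.67 -0.38]
0 -60 200 [ 0.26  0.5  -0.7   1.83  0.39  0.95 -0.19]
0 -42 48 [ 0.18  0.76 -0.64  1.87  0.66  0.73 -0.11]
0 -42 200 [ 0.26  0.55 -0.75  1.77  0.44  0.99  0.07]
0 -25 48 [ 0.19  0.8  -0.7   1.82  0.71  0.79  0.14]
0 -25 200 [ 0.26  0.6  -0.8   1.73  0.49  1.03  0.32]
0 -10 48 [ 0.19  0.83 -0.76  1.79  0.76  0.84  0.35]
0 -10 200 [ 0.25  0.63 -0.84  1.69  0.53  1.06  0.53]
1 -92 48 [-0.88  0.88  0.91  2.1  -1.09  0.75 -2.52]
1 -92 200 [ 0.62  0.66 -1.27  1.93  0.72  1.11  2.06]
1 -60 48 [-0.55  0.71  0.41  1.97 -0.51  0.56 -2.5 ]
1 -60 200 [-1.01  0.79  1.23  1.9  -0.85  1.1  -2.15]
1 -42 48 [-0.38  0.69  0.15  1.9  -0.18  0.56 -2.51]
1 -42 200 [-0.62  0.51  0.5   1.82 -0.3   0.89 -2.39]
1 -25 48 [-0.27  0.7  -0.03  1.85  0.03  0.59 -2.43]
1 -25 200 [-0.15  0.49 -0.2   1.75  0.12  0.92 -2.51]
1 -10 48 [-0.22  0.72 -0.14  1.81  0.16  0.63 -2.3 ]
1 -10 200 [-0.06  0.52 -0.37  1.71  0.23  0.95 -2.36]
```

flip=0 keeps every joint well inside its range. Moving above the handle, then looking with the wrist and scene cameras.

Run:
```python
from h import *
movep(*pose(-92,200))
for n in('wrist','scene','top'):
    c=snap(n,n+'2.png')
s=read_state(); print(s['time'],s['eef_pos'])
```

```text
2.775 [489.17124413  71.15499517 199.96279393]
```

View pics/wrist2.png

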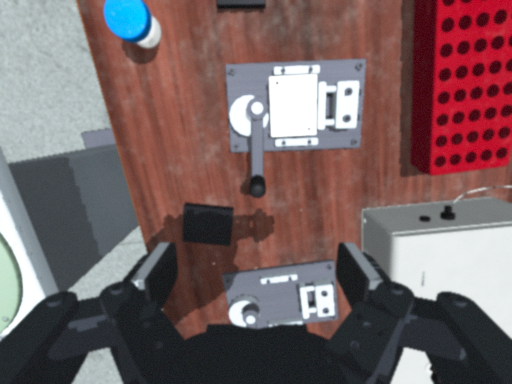

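View pics/top2.png

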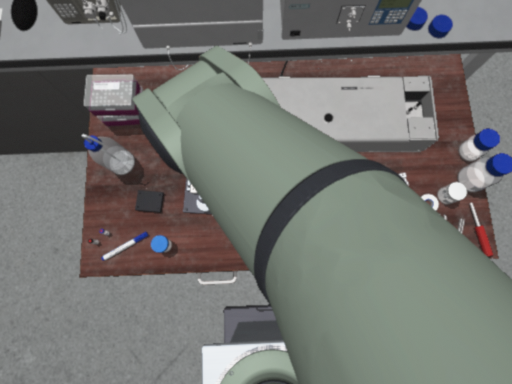

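View pics/scene2.png

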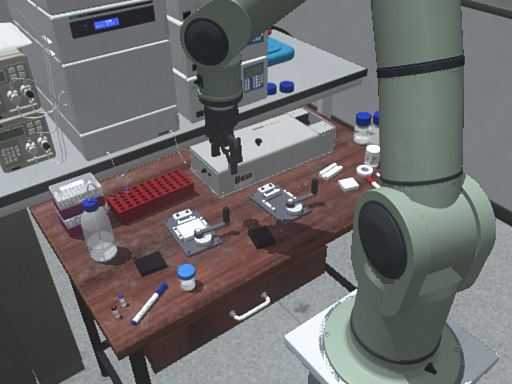

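Run:
```python
from h import *
c=dict(np.load('pics/wrist2.npz')); im=c['image']
print(c['cam_to_world'].round(3).tolist(),c['fx'])
print('handle',pt(c,257,182,85),pt(c,257,182)); print('knob',pt(c,257,108,43),pt(c,257,108))
C=[pt(c,*p,8)[:2] for p in((225,65),(365,60),(361,147),(231,152))]; print(np.round(C,1))
for p in((270,105),(316,105),(324,105),(340,105),(295,105),(331,92),(326,105),(352,105)): print(p,pt(c,*p).round(1))
cv2.imwrite('pics/crop2.png',cv2.resize(im[50:205,215:375],None,fx=5,fy=3.8*5/3.8,interpolation=cv2.INTER_CUBIC)[:600])
```

```text
[[0.991, 0.132, 0.04, 500.141], [-0.138, 0.95, 0.281, 142.47], [-0.001, -0.284, 0.959, 341.086], [0.0, 0.0, 0.0, 1.0]] 270.0273848694357
handle [492.18510018  82.01157037  85.        ] [491.9296282   80.07027404  76.77714035]
knob [501.78759301 151.04547127  43.        ] [501.79233225 151.07015878  42.14188622]
[[472.6 202.5]
 [628.6 186. ]
 [621.4  89.8]
 [463.4 105.6]]
(270, 105) [517.  153.   17.3]
(316, 105) [568.3 145.8  19.5]
(324, 105) [576.5 144.5  22.7]
(340, 105) [593.6 142.   24.5]
(295, 105) [544.9 149.   19. ]
(331, 92) [589.3 157.8   6.7]
(326, 105) [582.7 144.3   6.4]
(352, 105) [606.7 140.2  25. ]
```

View pics/crop2.png

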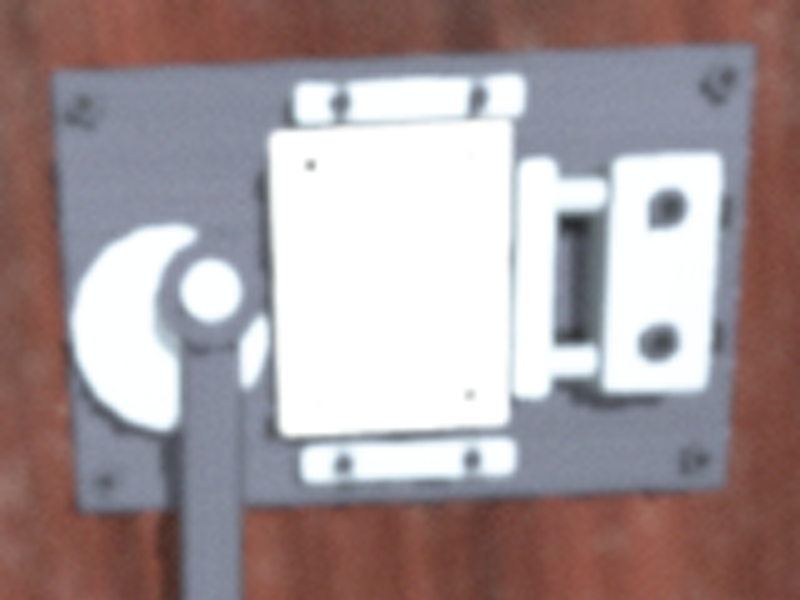

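Run:
```python
from h import *
c=dict(np.load('pics/wrist2.npz')); im=c['image']
e=np.array([np.cos(YAW),np.sin(YAW)])
piv=PIV
for nm,x,y,z in(('block rear',272,280,21),('block front',511,280,21),('pad rear',516,280,24),('pad front',556,280,24),('pad rear21',516,280,21),('pad front21',556,280,21),('housing',606,280,25)):
    p=pt(c,215+x/5-.4,50+y/5-.4,z); print(nm,p.round(1),'along',((p[:2]-piv)@e).round(1))
for v in(60,64,67): print('rods/pad z',pt(c,322,v+30).round(1))
g=im[150:205,235:280].max(2); ys,xs=np.where(g<40); print('dark',xs.min()+235,xs.max()+235,ys.min()+150,ys.max()+150)
h=np.array([pt(c,u,v) for u in range(245,270) for v in range(165,205)]); m=(h[:,2]>81)&(h[:,2]<90); print(m.sum(),h[m].mean(0))
```

```text
block rear [515.6 152.4  21. ] along 15.5
block front [568.8 145.   21. ] along 69.1
pad rear [569.3 144.8  24. ] along 69.6
pad front [578.1 143.6  24. ] along 78.5
pad rear21 [569.9 144.8  21. ] along 70.3
pad front21 [578.8 143.6  21. ] along 79.2
housing [588.9 142.   25. ] along 89.4
rods/pad z [575.1 160.4  23.8]
rods/pad z [574.5 156.2  25. ]
rods/pad z [574.7 153.2  23.4]
dark 249 263 177 191
125 [491.10817934  72.54947623  82.16723031]
```

Run:
```python
from h import *
print(movel(pose(-91.3,48)[0],frame=pose(-91.3,48)[1],max_speed=100,guard=15))
clamp(); s=read_state(); print(s['time'],s['finger_gap'],s['ft_force'],s['eef_pos'])
snap('wrist','wrist3.png')
```

```text
False
5.075 16.505102090322513 [-0.81805454 -0.62579121  4.93597167] [490.11958376  71.48910635  48.18230328]
```

View pics/wrist3.png

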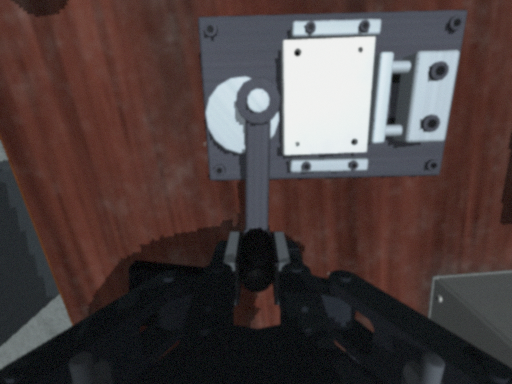

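The handle is centred between the pads at (257,260), with the finger gap at 16.5 mm. The clamp stays in full view, and the stop gap shows at (400,95). Turning in small chords.

```bash
cat >> h.py <<'E'
def turn(A0,A1,step=5,speed=70):
    n=max(1,int(np.ceil(abs(A1-A0)/step)))
    for A in np.linspace(A0,A1,n+1)[1:]:
        p,o=pose(A,48.2); g=movel(p,frame=o,max_speed=speed,guard=40); s=read_state()
        print(round(A,1),round(s['time'],2),np.round(s['ft_force'],1),round(s['finger_gap'],1))
        if g: print('GUARD');break
E
python3 - <<'E'
from h import *
turn(-91.3,-52)
snap('wrist','wrist4.png')
E
```

```text
-86.4 5.38 [ 1.3 -0.7  2.7] 16.0
-81.5 5.62 [ 2.6 -2.1  2. ] 16.1
-76.6 5.88 [ 1.9 -4.   3.5] 16.5
-71.6 6.12 [ 3.2 -4.6  3.8] 16.5
-66.7 6.38 [ 3.2 -5.5  3. ] 16.3
-61.8 6.62 [ 3.9 -5.1  2.9] 15.8
-56.9 6.88 [ 4.  -5.5  4.1] 16.2
-52.0 7.12 [ 5.1 -6.1  3.2] 16.1
```

View pics/wrist4.png

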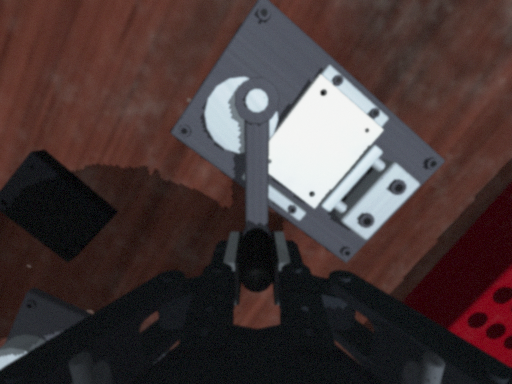

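The lever follows smoothly, and the block now meets the pad at (355,160). Going on to about -36° and measuring the stop gap.

Run:
```python
from h import *
turn(-52,-36,4,50)
c=snap('wrist','wrist5.png'); cv2.imwrite('pics/crop5.png',cv2.resize(c['image'][80:280,250:450],None,fx=3,fy=3,interpolation=cv2.INTER_CUBIC))
```

```text
-48.0 7.44 [ 5.  -6.   3.8] 16.3
-44.0 7.71 [ 4.9 -6.6  4. ] 16.2
-40.0 7.97 [ 5.1 -6.8  4.5] 16.7
-36.0 8.24 [ 5.5 -6.1  4. ] 16.2
```

View pics/crop5.png

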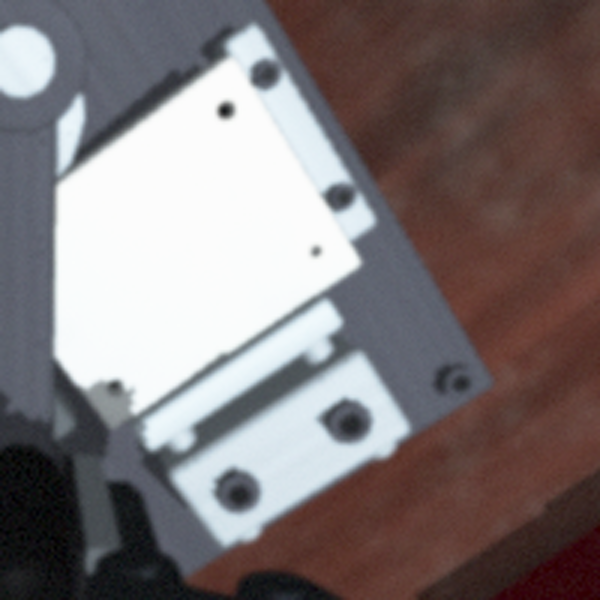

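Run:
```python
from h import *
c=dict(np.load('pics/wrist5.npz'))
f=lambda x,y,z=24:pt(c,250+(x+.5)/3-.5,80+(y+.5)/3-.5,z)[:2]
e=np.array([np.cos(YAW),np.sin(YAW)])
for nm,x,y,z in(('pad rear',145,435,24),('pad rear',330,300,24),('pad front',165,452,24),('pad front',343,322,24),('housing',172,470,25),('housing',360,350,25),('hous front',225,548,25),('hous front',410,415,25),('block front',135,412,21),('block front',358,262,21)): print(nm,((f(x,y,z)-PIV)@e).round(1))
# profile across the stop, averaged along the pad, on z=24 plane
n=np.array([-e[1],e[0]]); M=np.linalg.inv(c['cam_to_world'])
def proj(p):
    q=M@np.r_[p,1]; return c['cx']+c['fx']*q[0]/-q[2], c['cy']-c['fy']*q[1]/-q[2]
g=cv2.cvtColor(c['image'],cv2.COLOR_BGR2GRAY)
L=np.arange(64,112,1.)
for tr in((-10,11),):
    T=np.arange(*tr,1.); mp=np.array([[proj(np.r_[PIV+l*e+t*n,24]) for l in L] for t in T],dtype='float32')
    pr=cv2.remap(g,mp[...,0],mp[...,1],cv2.INTER_LINEAR).mean(0); print([(int(l),int(v)) for l,v in zip(L,pr)])
```

```text
pad rear 79.4
pad rear 77.1
pad front 85.4
pad front 82.9
housing 89.4
housing 89.9
hous front 112.8
hous front 109.2
block front 74.8
block front 74.7
[(64, 251), (65, 251), (66, 251), (67, 251), (68, 251), (69, 251), (70, 251), (71, 250), (72, 250), (73, 241), (74, 185), (75, 126), (76, 168), (77, 225), (78, 243), (79, 244), (80, 242), (81, 239), (82, 234), (83, 202), (84, 126), (85, 85), (86, 82), (87, 82), (88, 85), (89, 101), (90, 147), (91, 193), (92, 221), (93, 229), (94, 230), (95, 230), (96, 230), (97, 228), (98, 223), (99, 217), (100, 215), (101, 214), (102, 215), (103, 214), (104, 214), (105, 215), (106, 219), (107, 224), (108, 226), (109, 226), (110, 226), (111, 226)]
```

The intensity profile puts the pad front at 83.9 mm and the housing at 90.2 mm. That leaves a gap of about 6.3 mm, so the pad is pressed in about 5.7 mm; the cam formula gives 5.9 mm. Releasing here.

Run:
```python
from h import *
open_gripper(); p=read_state()['eef_pos']; movel([p[0],p[1],190],max_speed=120)
c=snap('wrist','wrist6.png'); snap('scene','scene6.png'); s=read_state(); print(s['time'],s['ft_force'])
e=np.array([np.cos(YAW),np.sin(YAW)]); n=np.array([-e[1],e[0]]); M=np.linalg.inv(c['cam_to_world'])
def prof(c):
    M=np.linalg.inv(c['cam_to_world']); g=cv2.cvtColor(c['image'],cv2.COLOR_BGR2GRAY)
    def proj(p):
        q=M@np.r_[p,1]; return c['cx']+c['fx']*q[0]/-q[2], c['cy']-c['fy']*q[1]/-q[2]
    L=np.arange(64,100,1.); mp=np.array([[proj(np.r_[PIV+l*e+t*n,24]) for l in L] for t in range(-9,10)],dtype='float32')
    print([(int(l),int(v)) for l,v in zip(L,cv2.remap(g,mp[...,0],mp[...,1],1).mean(0))])
prof(c); prof(dict(np.load('pics/wrist5.npz'))); prof(dict(np.load('pics/wrist2.npz')))
```

```text
10.4 [0.03897717 0.24982751 0.52841926]
[(64, 255), (65, 255), (66, 255), (67, 255), (68, 255), (69, 255), (70, 255), (71, 255), (72, 255), (73, 255), (74, 255), (75, 254), (76, 254), (77, 255), (78, 255), (79, 255), (80, 255), (81, 255), (82, 255), (83, 253), (84, 234), (85, 177), (86, 138), (87, 138), (88, 157), (89, 198), (90, 239), (91, 253), (92, 255), (93, 255), (94, 255), (95, 255), (96, 255), (97, 255), (98, 254), (99, 254)]
[(64, 251), (65, 251), (66, 251), (67, 251), (68, 251), (69, 251), (70, 251), (71, 250), (72, 250), (73, 240), (74, 183), (75, 125), (76, 168), (77, 225), (78, 243), (79, 244), (80, 242), (81, 239), (82, 234), (83, 203), (84, 126), (85, 85), (86, 82), (87, 82), (88, 85), (89, 101), (90, 147), (91, 193), (92, 221), (93, 229), (94, 230), (95, 230), (96, 230), (97, 228), (98, 225), (99, 223)]
[(64, 255), (65, 255), (66, 255), (67, 249), (68, 228), (69, 211), (70, 240), (71, 254), (72, 255), (73, 255), (74, 255), (75, 255), (76, 253), (77, 240), (78, 199), (79, 151), (80, 135), (81, 121), (82, 98), (83, 82), (84, 79), (85, 87), (86, 97), (87, 108), (88, 123), (89, 156), (90, 209), (91, 245), (92, 253), (93, 254), (94, 255), (95, 255), (96, 255), (97, 254), (98, 254), (99, 253)]
```

View pics/wrist6.png

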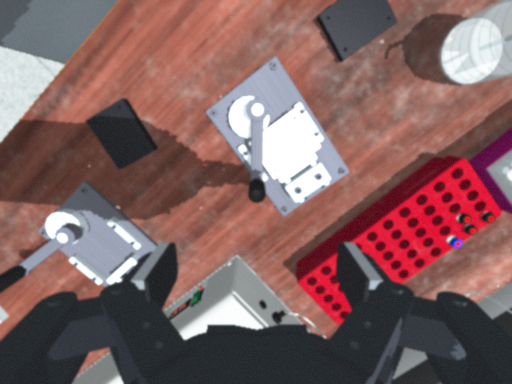

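The released lever stayed put, with its handle at (257,190). The block sits square at (290,140) against the pad, and the stop gap is still visible at (300,175). The gripper is clear and the empty clamp is undisturbed.

```bash
python3 -c "
from h import *
print(np.abs(read_state()['qvel']).max()); print(finish_job())"
```

```text
0.003015735004096652
the job is handed in; nothing more can be done
None
```

I clamped the block and handed the job in at about 10.4 s of the 35 s. I gripped the handle of the clamp with the block, turned its lever anticlockwise from about -91° to -36°, let go and moved the gripper clear above.

- **Pad travel:** the close view before release showed a stop gap of about 6.3 mm, so the pad was pressed in about 5.7 mm. The cam formula gives about 5.9 mm.
- **After release:** the lever and block stayed put, and the last picture still showed an open gap. That picture was overexposed and gave a smaller gap, roughly 4.5–5.5 mm, or about 6–7 mm of press. It disagrees with the first reading by about 1 mm, but both are inside the 2–10 mm band.
- **Clearance:** the force on the tool was near zero, so the robot was touching nothing.
- **Empty clamp:** the arm never went near its lever, and it looked undisturbed, but I did not measure its handle again.

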